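# Take the spent bayonet filter out of the water manifold and crate it

## Task

Take the tall spent filter out of the water-filter manifold: swing its lever anticlockwise (seen from above) to the stop while it stays seated, lift it out, and set it down gently, upright, on the cork pad in the free cell of the crate. A bottle stands in the lever's way: move it aside and leave it standing upright on the bench, never tipping it over. Leave the short filter locked in its socket, and do not disturb the jars in the crate or the other things on the bench.

Things in the scene. Friction and masses are not known exactly. Their poses are not given: they have to be found in the camera images.
- manifold: fixed white base slab, 96 (its x) x 236 (its y) x 20 mm high, carrying two round aluminium bayonet sockets 120 mm apart along its y. Origin: centre of its underside, on the bench. Flat steel pipes, 20 mm high, run along its +x side out to 110 mm from the origin.
- left_socket: bayonet socket at manifold y = +60 mm: outer radius 38 mm, top 40 mm above the bench. Origin: centre of the well floor, 20 mm above the bench. x axis = release direction: a filter lifts free when its lever points along it (within 15 deg); the stop is about 8 deg beyond; it turns easily (greased seat). Filters start locked, lever 72 to 90 deg clockwise of it.
- right_socket: the same socket at manifold y = -60 mm, same release direction. The tall filter may start in either socket.
- tall_filter: tall filter, 125 mm high, 0.35 kg. Origin: centre of its underside; x axis along its lever. Heights: foot radius 20 to 20.5, with two lugs 10 high, 12 wide reaching 25.5 mm along +x and -x; flange radius 32.5 from 20.5 to 27; white body radius 24 to 75; lever 12 wide from 78 to 90, reaching 80 mm from the axis along +x; grey round knob radius 16 from 75 to 125 (collar radius 21 up to 93).
- tall_filter_lever_tip (a point): end of the tall filter's lever, at mid height of the bar (84 mm above the filter's origin), 80 mm from its axis
- short_filter: the short filter in the other socket, of the same build but 66 mm high: body to 36, lever from 39 to 51, knob radius 16 up to 66 mm. Leave it locked.
- short_filter_lever_tip (a point): end of the short filter's lever, 80 mm from its axis
- bottle: white plastic bottle standing on the bench in the sweep of the tall filter's lever, 142 mm high, 0.3 kg: radius 27 mm up to 112, shoulder to 120, grey cap of radius 17 mm from 120 to 142. Origin: centre of its underside.
- crate: fixed plywood crate, 175 x 175 mm outside, 55 mm high, walls and cross dividers 5 mm, floor 5 mm: 2 x 2 cells, each 80 mm square, centres at x, y = +-42.5 mm from the origin. Origin: centre of its underside.
- pad: fixed round cork pad, radius 22 mm, 3 mm thick, at the centre of the one free cell. Origin: centre of its underside (5 mm above the bench); its top is 8 mm above the bench.
- jar_a: amber jar with a white lid, radius 25, 66 mm high, standing in a crate cell; leave it. Origin: centre of its underside.
- jar_b: amber jar with a white lid, radius 25, 66 mm high, standing in a crate cell; leave it. Origin: centre of its underside.
- jar_c: amber jar with a white lid, radius 25, 66 mm high, standing in a crate cell; leave it. Origin: centre of its underside.
- vial_a: bystander: small white bottle, radius 19, 70 mm high, loose on the bench; leave it alone. Origin: centre of its underside.
- vial_b: bystander: small white bottle, radius 22, 80 mm high, loose on the bench; leave it alone. Origin: centre of its underside.
- small_beaker: bystander: small glass beaker, radius 25, 55 mm high, loose on the bench; leave it alone. Origin: centre of its underside.
- beaker: bystander: glass beaker, radius 45, 110 mm high, loose on the bench; leave it alone. Origin: centre of its underside.
There are look-alikes about, which are no part of the job. Of the things that look like the pad, the middle-sized one is meant.

How it is judged (in metres and radians):
On the way, in this order (a step that is already met when the one before it is completed fails the run):
1. the tall filter is turned to its release position while still seated in its socket (((horizontal distance between tall_filter and left_socket below 0.008 m and angle between the x axis of tall_filter and the x axis of left_socket, either way round below 0.28 rad and z of tall_filter in the frame of left_socket below 0.005 m) or (horizontal distance between tall_filter and right_socket below 0.008 m and angle between the x axis of tall_filter and the x axis of right_socket, either way round below 0.28 rad and z of tall_filter in the frame of right_socket below 0.005 m))), for 0.1 s.
2. the tall filter is lifted out of the socket, upright (height (world z) of tall_filter above 0.06 m and angle between tall_filter's own z axis and vertical below 0.3 rad), for 0.1 s.
At the end, for the whole second after the job is handed in: The tall filter rests upright (0.1 rad) on the cork pad in the free cell (within 20 mm of its centre, foot at most 5 mm above it); the bottle stands upright at rest on the bench; the short filter is still locked (lever tip within 20 mm of its start); the jars stand in their cells (horizontal distance between tall_filter and pad below 0.02 m and height (world z) of tall_filter below 0.013 m and angle between each of tall_filter, bottle's own z axis and vertical below 0.1 rad and linear speed of each of tall_filter, bottle below 0.02 m/s and height (world z) of bottle below 0.006 m and distance of short_filter_lever_tip from where it was at the start of the episode below 0.02 m and angle between each of jar_a, jar_b, jar_c's own z axis and vertical below 0.15 rad); the robot touches nothing.
It fails at once if the bottle is tipped by more than 0.4 rad (angle between bottle's own z axis and vertical above 0.4 rad).
It fails at once if the short filter is turned or lifted (lever tip moved more than 25 mm) (distance of short_filter_lever_tip from where it was at the start of the episode above 0.025 m).
It fails at once if the tall filter is dropped: it falls faster than 0.6 m/s while the fingers do not hold it (linear speed of tall_filter above 0.6 m/s and contact force between the fingers and tall_filter below 0.05 N).
It fails at once if a jar is tipped, lifted or taken out of its cell (angle between any of jar_a, jar_b, jar_c's own z axis and vertical above 0.3 rad or distance of any of jar_a, jar_b, jar_c from where it was at the start of the episode above 0.03 m).
It fails at once if a bystander on the bench is moved by more than 30 mm (distance of any of vial_a, vial_b, small_beaker, beaker from where it was at the start of the episode above 0.03 m).
It also fails if it takes over 59 s, if anything falls off the work surface, if the arm or the gripper's body presses on something with over 40 N, if the wrist force passes 120 N, or if a joint passes its speed limit or range.

## Robot

A 6-joint arm with a two-finger parallel gripper is mounted at the origin on the work surface. World frame = base frame: x ahead of the robot, y to its left, z up, the work surface at z = 0. Lengths are in mm, angles in rad, forces in N, time in s.
With the tool pointing down it reaches from about 275 to 1000 mm from the base axis. Payload 8.4 kg.
Tool frame: the origin (TCP) lies at the very end of the fingers, on their centre line; the grasp point (between the pads) lies 19 mm behind it; z points along the fingers, y is the line along which they close (so a half turn about z gives the same grasp; the last joint's range is limited). The gripper opens to 85 mm and grips with 20 to 120 N. Pads are 22 mm wide; open, the fingers measure 114 mm over their backs; the gripper's body (76 mm by 85 mm) begins 54 mm behind the grasp point. The pads swing forward as they close: fully open they stand 13 mm farther back than shut.
Start: joints at [-1.318, 0.353, 1.633, -0, 1.155, -0.002], TCP at [157.531, -604.824, 231.281] pointing down, gripper open.
Joint ranges: [-2.63, 2.63], [-0.92, 2.1], [0.06, 2.66], [-1.3, 4.44], [0, 2.69], [-3.02, 3.02]. Speed limits (rad/s): [2.22, 2.22, 2.79, 3.14, 3.14, 3.14].

## Interface

Orientations are given as [roll, pitch, yaw] about the fixed x, y, z axes, in that order (R = Rz(yaw) Ry(pitch) Rx(roll)).
In Python, from rig import telemetry, imaging, r gives the robot as it stands. The module is installed in compiled form; this text tells all that it offers.
- The arm moves only by the tool step_arm, never from a script. Its argument "moves" is a list of rows, each a list of 3 entries, a list of its own where there are three numbers: the turn, a rotation vector about the tool's x, y, z scaled (see below), then the shift along the tool's x, y, z scaled (see below), then the opening, from -1 (shut) to 1 (fully open). A call has 1 to 8 rows; each row is the pose to reach, as a shift and turn from the pose commanded when the call began, along the tool's axes at that moment; what a row does not reach only later rows make up. The controller multiplies each number of a shift by 200 mm and each number of a turn by 45 degrees. A row lasts 1/10 s, in which the tool goes at most 50 mm and 8.59 degrees, less where a joint would pass 70% of its speed; a pose out of reach is approached as far as the arm can. A call with a number of a shift or a turn outside -1 to 1 is refused whole. A call with a gripper value outside its range is refused whole. The fingers move at their own pace and stop on an object; "squeeze" is the grip in N (left out, the last holds). Time passes only in rows, so rows that repeat a pose let the fingers close. It gives the time, the measured TCP pose, the force, the opening and the grip force at its end, in the units of the state.
- telemetry.sense(): the state, without advancing time (a new reading comes with each control period).
- imaging.grab_frame(name): name is "scene" or "top" or "wrist"; returns the picture (420x560x3 uint8, red, green, blue); there is no depth.
- imaging.calibration(name): a dict with "fx", "fy", "cx", "cy" (pixels), "dist_coeffs" ([k1, k2, p1, p2, k3] as OpenCV has them; the pictures are not rectified), "cam_to_world" (4x4, takes a point from camera to world coordinates). Camera axes: x right, y up, looking along -z (the intrinsics and any distortion apply to the point x, -y, -z); pixel columns grow to the right and rows downward; lengths in mm; the calibration is good to about 2 mm. A picture is of the moment at which its call begins: read the wrist's pose just before it. calibration takes no time and is no camera call; for the wrist camera it gives the pose at the moment of the call.
- r.sign_off(): hands the job in; it is judged then, once.
Trained networks look in the newest picture that a camera, given by its name, has taken for a name from the list of things; names that differ only in an ending like _2 or _b are one class to them, and where a whole thing is asked for, a point or a joint stands for the part that bears it (a point fixed in the world has none). Each returns a list of dicts, best first, with "conf" (0 to 1); they miss things now and then, are a little off and sometimes report something else, mostly with a low value. They report only what shows in the picture. A call takes as long as a camera call. They do not tell look-alikes from the thing itself.
- imaging.recognise(camera, name): "extent" ([left, top, width, height] in pixels, round what is visible of it).
- imaging.mark_of(camera, name): "xy" ([column, row] in pixels: a listed point, or the origin of a listed thing).
The state is a dict: "clock": time; "qpos": joint angles; "qvel": joint speeds; "joint_efforts": joint torques, N m; "eef_pos": TCP position; "tcp_rot": TCP orientation; "contact_force": force on the tool from outside, world axes, zero at the start; "wrist_torque": the same for the moment, N m; "opening": opening from 0.0 (shut) to 1.0 (fully open); "grasp_force": force on a finger pad.
Only numpy, scipy, OpenCV 4.12 (cv2) and the standard library are available. Lean on these libraries where they do the work, as an engineer would, in place of code of your own. Each camera call takes 0.05 s, during which the arm holds its last target. There are 200 camera calls.

## Working session

There is one attempt and no reset: what is moved stays moved. The work goes in short steps, Python scripts to look and compute and a tool call to move; the robot and the scene stay as the last step left them, time stands still between calls to the robot, and variables do not carry over. Pictures are saved under pics/ and viewed, at most 10 in all, crops included, and the job is handed in when it is done.

Besides the shell and the picture viewer there is one more tool, called after "Emit:" as a command line: name --argument value ..., lists and objects as JSON in quotes. step_arm: Moves the arm, as the interface text tells. Its arguments: {"type":"object","properties":{"moves":{"type":"array"},"squeeze":{"type":"number"}},"required":["moves"]}

```bash
mkdir -p pics; cat > h.py <<'E'
import numpy as np, cv2
from rig import telemetry, imaging, r
def cal(n):
    c=imaging.calibration(n); K=np.array([[c['fx'],0,c['cx']],[0,c['fy'],c['cy']],[0,0,1.]])
    return K,np.array(c['dist_coeffs'],float),np.array(c['cam_to_world'],float)
def ray(n,uv,C=None):
    K,d,T=C or cal(n); p=cv2.undistortPoints(np.array([[uv]],float),K,d)[0,0]
    return T[:3,3],T[:3,:3]@np.array([p[0],-p[1],-1.])
def at_z(n,uv,z,C=None):
    o,v=ray(n,uv,C); return o+v*(z-o[2])/v[2]
def proj(n,P,C=None):
    K,d,T=C or cal(n); q=(np.atleast_2d(P)-T[:3,3])@T[:3,:3]; q=q*[1,-1,-1]
    return cv2.projectPoints(q,np.zeros(3),np.zeros(3),K,d)[0][:,0]
E
python3 - <<'E'
from h import *
for n in ['scene','top']:
    im=imaging.grab_frame(n); cv2.imwrite(f'pics/{n}0.png',im[:,:,::-1])
    K,d,T=cal(n); print(n,K[0,0],d,T.round(2).tolist())
    for k in ['manifold','left_socket','right_socket','tall_filter','tall_filter_lever_tip','short_filter','short_filter_lever_tip','bottle','crate','pad','jar_a','vial_a','small_beaker','beaker']:
        print(k,[(np.round(x['xy']).tolist(),round(x['conf'],2)) for x in imaging.mark_of(n,k)[:5]])
print(telemetry.sense())
E
```

```text
scene 412.2661893012208 [0.01774342 0.         0.         0.         0.        ] [[0.48, -0.59, 0.65, 1183.0], [0.87, 0.32, -0.36, -313.34], [0.0, 0.74, 0.67, 719.99], [0.0, 0.0, 0.0, 1.0]]
manifold [([344.0, 206.0], 0.72)]
left_socket [([366.0, 192.0], 0.71), ([342.0, 204.0], 0.22)]
right_socket [([317.0, 198.0], 0.66)]
tall_filter [([341.0, 289.0], 0.69), ([364.0, 199.0], 0.63)]
tall_filter_lever_tip [([380.0, 156.0], 0.87), ([364.0, 194.0], 0.49), ([350.0, 178.0], 0.36), ([318.0, 201.0], 0.31)]
short_filter [([318.0, 204.0], 0.72)]
short_filter_lever_tip [([330.0, 168.0], 0.98)]
bottle [([350.0, 180.0], 0.72)]
crate [([167.0, 258.0], 0.97), ([364.0, 196.0], 0.64)]
pad [([105.0, 230.0], 0.67), ([90.0, 262.0], 0.61), ([140.0, 253.0], 0.59)]
jar_a [([157.0, 276.0], 0.97), ([194.0, 257.0], 0.69), ([178.0, 238.0], 0.62)]
vial_a [([393.0, 184.0], 0.86), ([207.0, 318.0], 0.86)]
small_beaker [([278.0, 211.0], 0.6)]
beaker [([339.0, 294.0], 0.69), ([320.0, 202.0], 0.4)]
top 458.3208104199462 [-0.1217552  0.         0.         0.         0.       ] [[0.02, 0.98, -0.18, 367.27], [-1.0, 0.03,
[... 845 characters left out ...]
], 0.84)]
{'clock': 1.5, 'qpos': array([-1.31838936e+00,  3.52993709e-01,  1.63341251e+00, -1.24181238e-05,
        1.15521107e+00, -2.39507478e-03]), 'qvel': array([-0.00094245,  0.00015388,  0.00146498, -0.00072446,  0.0013334 ,
        0.0008704 ]), 'joint_efforts': array([ 7.51679499e-05, -6.05163574e+01, -3.42436409e+01,  5.51387825e-05,
        1.19984445e-03, -7.29583178e-06]), 'eef_pos': array([ 157.53072562, -604.81267223,  231.27953694]), 'tcp_rot': array([-3.14156799e+00,  1.13019279e-05,  2.54807051e-01]), 'contact_force': array([0.20225697, 0.24984877, 0.69010119]), 'wrist_torque': array([ 0.01580136, -0.01355681, -0.03132343]), 'grasp_force': 0.0, 'opening': 0.9960461257968147}
```

View pics/scene0.png

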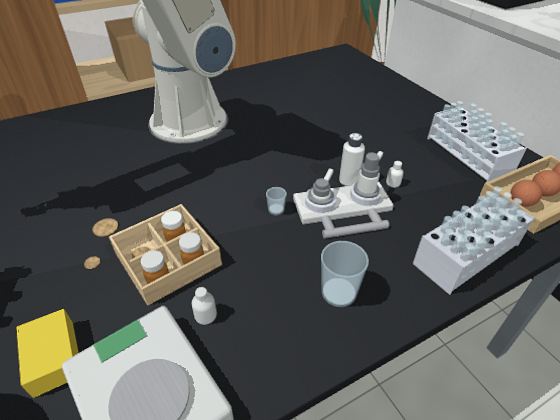

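View pics/top0.png

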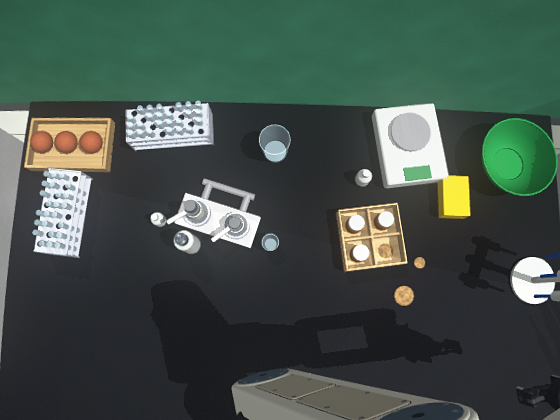

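The top view shows the tall filter's knob at about (193,208), in the image-left socket, with its lever running to about (168,221). A vial stands at (158,218), the bottle at (186,241) and the short filter at (235,224).

There are three cork discs: a large one at (404,295), a small one at (420,262), and one in the free crate cell at about (386,250). The cell disc is the middle-sized one and is the pad I want. I'll triangulate next and check that choice in a crop.

```bash
python3 - <<'E'
from h import *
C={n:cal(n) for n in ['scene','top']}
S=cv2.imread('pics/scene0.png');T=cv2.imread('pics/top0.png')
a=cv2.resize(T[180:265,145:265],None,fx=6.6,fy=6.6,interpolation=cv2.INTER_CUBIC)  # 792x561
cv2.imwrite('pics/t_man.png',a)
b=cv2.resize(T[190:310,330:430],None,fx=4.9,fy=4.9,interpolation=cv2.INTER_CUBIC)
cv2.imwrite('pics/t_crate.png',b[:590])
def tri(s,t):
    o1,v1=ray('scene',s,C['scene']);o2,v2=ray('top',t,C['top'])
    A=np.c_[v1,-v2];k=np.linalg.lstsq(A,o2-o1,rcond=None)[0];p,q=o1+k[0]*v1,o2+k[1]*v2
    return ((p+q)/2).round(),np.linalg.norm(p-q).round(1)
print('knobtop',tri((373,157),(193,207)));print('captop',tri((355,139),(181,239)))
print('lever tip z104',at_z('top',(168,221),104,C['top']).round())
for nm,uv,z in [('tall knob',(193,207),145),('short knob',(236,223),86),('bottle cap',(181,238),142),('vial',(157,218),75),('short tip',(211,242),65),
   ('crate cen',(371,237),55),('pad',(387,251),8),('big',(404,295),3),('sm',(420,262),3),('smbeaker',(270,243),20),('beaker',(274,145),50)]:
    print(nm,at_z('top',uv,z,C['top']).round()[:2])
E
```

```text
knobtop (array([595., 259., 141.]), np.float64(14.0))
captop (array([505., 283., 133.]), np.float64(1.3))
lever tip z104 [557. 328. 104.]
tall knob [590. 252.]
short knob [559. 142.]
bottle cap [506. 280.]
vial [569. 367.]
short tip [506. 212.]
crate cen [ 533. -238.]
pad [ 499. -294.]
big [ 372. -344.]
sm [ 469. -393.]
smbeaker [513.  49.]
beaker [799.  45.]
```

View pics/t_man.png

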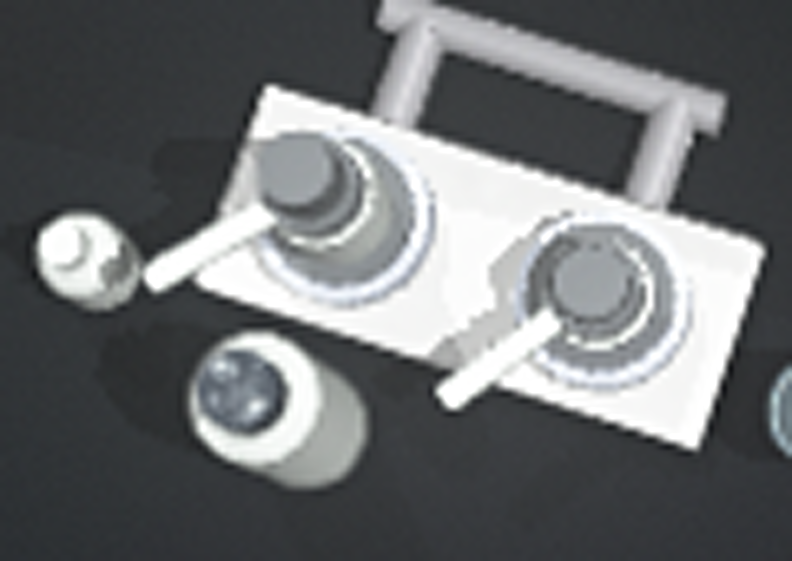

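View pics/t_crate.png

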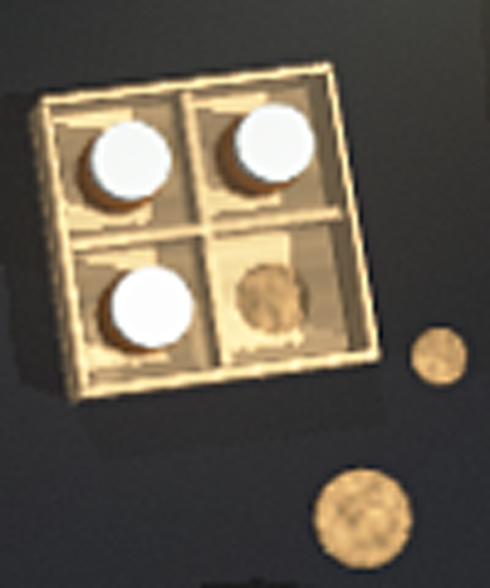

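The pad in the cell lies at crop (272,299), which is image (385.5,251). It is clearly middle-sized between the small disc at crop (440,355) and the big one at (363,518). Both levers point lower-left, and the bottle stands at crop (240,390) in the sweep. I'll travel there now.

Emit:
step_arm --moves '[[[0,0,0],[1,-1,-0.4],1],[[0,0,0],[1,-1,-0.4],1],[[0,0,0],[1,-1,-0.4],1],[[0,0,0],[1,-1,-0.4],1],[[0,0,0],[1,-1,-0.4],1],[[0,0,0],[1,-1,-0.4],1],[[0,0,0],[1,-1,-0.4],1]]'

```text
clock: 2.2
eef_pos: [302.9, -357.9, 313.2]
tcp_rot: [3.14, -0.002, 0.258]
contact_force: [-0.2, -0.5, 0.0]
opening: 1.001
grasp_force: 0.0
```

```bash
cat > go.py <<'E'
import sys
from h import *
from scipy.spatial.transform import Rotation as Ro
def go(x,y,z,yaw):
    s=telemetry.sense(); R=Ro.from_euler('xyz',s['tcp_rot']); G=Ro.from_euler('xyz',[np.pi,0,np.radians(yaw)])
    print('t',round(s['clock'],2),'pos',s['eef_pos'].round(1),'rpy',np.degrees(s['tcp_rot']).round(1),'q',s['qpos'].round(2),'F',s['contact_force'].round(1),'op',round(s['opening'],3))
    d=R.inv().apply(np.array([x,y,z])-s['eef_pos'])/200; w=np.degrees((R.inv()*G).as_rotvec())/45
    print('turn',w.round(3),'shift',d.round(3))
if __name__=='__main__': go(*map(float,sys.argv[1:5]))
E
python3 go.py 480 230 360 23
python3 - <<'E'
from h import *
from scipy.optimize import least_squares
C=cal('top')
def fit(px,local,x0):
    px=np.array(px,float)
    def P(x):
        c,s=np.cos(x[2]),np.sin(x[2]); l=np.array(local,float); return np.c_[x[0]+c*l[:,0]-s*l[:,1],x[1]+s*l[:,0]+c*l[:,1],l[:,2]]
    f=lambda x:(proj('top',P(x),C)-px).ravel()
    o=least_squares(f,x0,x_scale=[10,10,.1]); return o.x[:2].round(1),np.degrees(o.x[2]).round(1),np.abs(o.fun).max().round(2),P(o.x)
k=4.9; cp=[(330+u/k,190+v/k) for u,v in [(42,100),(330,68),(378,358),(75,395)]]
h=87.5; a=fit(cp,[(h,h,55),(h,-h,55),(-h,-h,55),(-h,h,55)],[530,-240,0]); print('crate',a[:3])
c,s=np.cos(np.radians(a[1])),np.sin(np.radians(a[1])); print('cell -,-',a[0]+np.array([-c+s,-s-c])*42.5, at_z('top',(330+272/k,190+299/k),8,C))
k=6.6; mp=[(145+u/k,180+v/k) for u,v in [(270,88),(765,245),(697,447),(197,283)]]
m=fit(mp,[(48,118,20),(48,-118,20),(-48,-118,20),(-48,118,20)],[580,200,-.3]); print('man',m[:3])
t=np.radians(m[1])
for y in(60,-60): print('socket',m[0]+y*np.array([-np.sin(t),np.cos(t)]))
print('knobs',at_z('top',(145+298/k,180+168/k),145,C),at_z('top',(145+597/k,180+280/k),86,C))
print('levertips z104/65',at_z('top',(145+150/k,180+281/k),106,C),at_z('top',(145+445/k,180+398/k),66,C))
print('cap',at_z('top',(145+240/k,180+390/k),142,C))
E
```

```text
t 2.2 pos [ 302.9 -357.9  313.2] rpy [ 1.799e+02 -1.000e-01  1.480e+01] q [-0.87  0.03  1.85  0.    1.26  0.44] F [-0.2 -0.5  0. ] op 1.001
turn [ 0.002 -0.003 -0.182] shift [ 1.608 -2.615 -0.235]
crate (array([ 534.3, -241.3]), np.float64(7.8), np.float64(0.72))
cell -,- [ 497.96112861 -289.17469505] [ 498.95001978 -289.30588158    8.        ]
man (array([576.1, 203.2]), np.float64(-16.4), np.float64(0.65))
socket [593.04048741 260.75883847]
socket [559.15951259 145.64116153]
knobs [593.65583109 260.37433216 145.        ] [560.37682854 143.9610286   86.        ]
levertips z104/65 [551.85602606 327.62894419 106.        ] [511.23272933 208.42947015  66.        ]
cap [503.48721883 278.86548433 142.        ]
```

Emit:
step_arm --moves '[[[0,0,0],[0.6,-1,-0.1],1],[[0,0,0],[0.6,-1,-0.1],1],[[0,0,0],[0.6,-1,-0.1],1],[[0,0,0],[0.6,-1,-0.1],1],[[0,0,0],[0.6,-1,-0.1],1]]'

```text
clock: 2.7
eef_pos: [366.6, -135.2, 331.6]
tcp_rot: [3.141, -0.001, 0.255]
contact_force: [0.7, -1.8, -0.5]
opening: 0.998
grasp_force: 0.0
```

Emit:
step_arm --moves '[[[0,0,0],[0.6,-1,-0.1],1],[[0,0,0],[0.6,-1,-0.1],1],[[0,0,0],[0.6,-1,-0.1],1],[[0,0,0],[0.6,-1,-0.1],1],[[0,0,0],[0.6,-1,-0.1],1]]'

```text
clock: 3.2
eef_pos: [432.9, 89.1, 351.6]
tcp_rot: [-3.141, -0.001, 0.256]
contact_force: [-0.1, -0.8, -0.1]
opening: 1.001
grasp_force: 0.0
```

```bash
python3 go.py 480 230 360 25; python3 -c "
from h import *
print(cal('wrist'))"
```

```text
t 3.2 pos [432.9  89.1 351.6] rpy [-1.80e+02 -1.00e-01  1.47e+01] q [ 0.2  -0.05  1.84  0.    1.35  1.51] F [-0.1 -0.8 -0.1] op 1.001
turn [-0.    -0.001 -0.23 ] shift [ 0.406 -0.622 -0.042]
(array([[290.64956066,   0.        , 279.67558909],
       [  0.        , 290.64956066, 212.26614102],
       [  0.        ,   0.        ,   1.        ]]), array([-0.03116266,  0.        ,  0.        ,  0.        ,  0.        ]), array([[ 2.53819445e-01,  9.26065845e-01,  2.79244948e-01,
         5.02907457e+02],
       [-9.67251608e-01,  2.42974698e-01,  7.34004233e-02,
         1.07156145e+02],
       [ 1.24168118e-04, -2.88730579e-01,  9.57410381e-01,
         4.94865556e+02],
       [ 0.00000000e+00,  0.00000000e+00,  0.00000000e+00,
         1.00000000e+00]]))
```

Emit:
step_arm --moves '[[[0,0,-0.23],[0.4,-0.62,-0.04],1],[[0,0,-0.23],[0.4,-0.62,-0.04],1],[[0,0,-0.23],[0.4,-0.62,-0.04],1],[[0,0,-0.23],[0.4,-0.62,-0.04],1]]'

```text
clock: 3.6
eef_pos: [480.0, 231.1, 358.8]
tcp_rot: [-3.14, -0.001, 0.439]
contact_force: [1.3, -0.3, -0.2]
opening: 0.997
grasp_force: 0.0
```

```bash
python3 - <<'E'
from h import *
C=cal('wrist'); im=imaging.grab_frame('wrist')[:,:,::-1].copy(); cv2.imwrite('pics/w1_raw.png',im)
def circ(c,r,z,col):
    a=np.linspace(0,6.283,60); p=proj('wrist',np.c_[c[0]+r*np.cos(a),c[1]+r*np.sin(a),a*0+z],C); cv2.polylines(im,[p.astype(np.int32)],True,col,1)
circ((593.3,260.6),16,145,(0,0,255)); circ((560,145),16,86,(0,0,255)); circ((503.5,278.9),17,142,(0,255,0)); circ((503.5,278.9),27,0,(0,255,0)); circ((593,260.7),38,40,(255,0,0)); circ((559.2,145.6),38,40,(255,0,0))
cv2.imwrite('pics/w1.png',im); np.save('w1cal.npy',np.array(C,dtype=object),allow_pickle=True)
E
python3 go.py 503.5 279 160 30
```

```text
t 3.65 pos [479.  228.6 358.5] rpy [180.    0.   25.1] q [ 0.44  0.1   1.67 -0.    1.37  1.57] F [ 0.2 -0.9  0.1] op 1.002
turn [ 0.     0.001 -0.109] shift [ 0.218 -0.176  0.992]
```

View pics/w1.png

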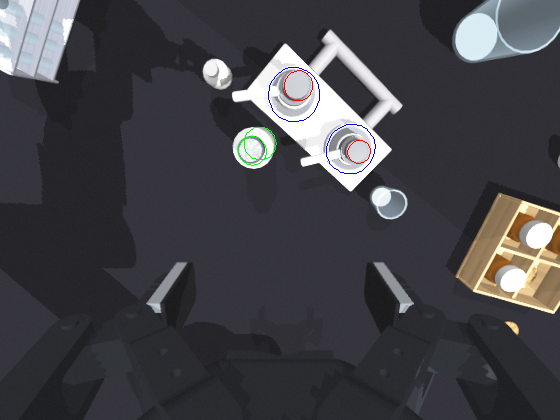

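The wrist view at 359 mm matches the model. The knob circles fall on the knobs at (297,85) and (358,151), the socket rings on the sockets, and the bottle cap at about (252,150). I'll go to the bottle, with the fingers closing parallel to the lever.

Emit:
step_arm --moves '[[[0,0,-0.11],[0.22,-0.18,0.9],1],[[0,0,-0.11],[0.22,-0.18,0.9],1],[[0,0,-0.11],[0.22,-0.18,0.9],1],[[0,0,-0.11],[0.22,-0.18,0.9],1],[[0,0,-0.11],[0.22,-0.18,0.9],1],[[0,0,-0.11],[0.22,-0.18,0.9],1]]'

```text
clock: 4.25
eef_pos: [503.0, 276.7, 179.5]
tcp_rot: [3.141, 0.002, 0.521]
contact_force: [-0.1, 0.7, 0.5]
opening: 1.001
grasp_force: 0.0
```

```bash
python3 - <<'E'
from h import *
from scipy.spatial.transform import Rotation as Ro
C=cal('wrist'); im=imaging.grab_frame('wrist')[:,:,::-1].copy()
def circ(c,r,z,col):
    a=np.linspace(0,6.283,60); p=proj('wrist',np.c_[c[0]+r*np.cos(a),c[1]+r*np.sin(a),a*0+z],C); cv2.polylines(im,[p.astype(np.int32)],True,col,1)
circ((593.3,260.6),16,145,(0,0,255)); circ((560,145),16,86,(0,0,255)); circ((503.5,278.9),17,142,(0,255,0)); circ((503.5,278.9),27,112,(0,255,0)); circ((593,260.7),38,40,(255,0,0)); 
cv2.imwrite('pics/w2.png',im)
E
python3 go.py 503.5 279 85 30
```

```text
t 4.3 pos [503.7 277.2 180.9] rpy [ 1.80e+02 -1.00e-01  2.99e+01] q [ 0.5   0.33  1.79 -0.    1.02  1.55] F [0.  0.1 0.7] op 0.995
turn [ 0.    -0.001 -0.003] shift [ 0.003 -0.008  0.479]
```

View pics/w2.png

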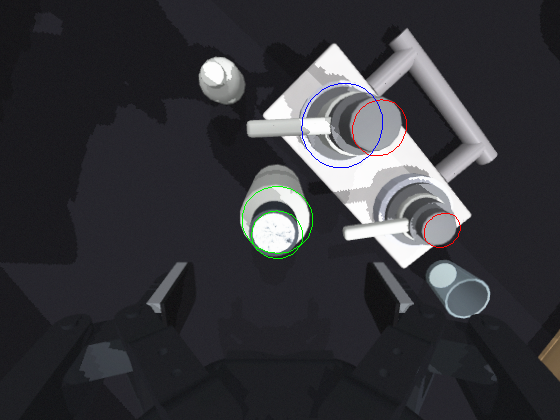

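The overlays agree to within about 2 px: the cap is at (274,234) and the knob at (377,124). I'll descend and grip the bottle.

Emit:
step_arm --moves '[[[0,0,0],[0,-0.01,0.2],1],[[0,0,0],[0,-0.01,0.35],1],[[0,0,0],[0,-0.01,0.48],1],[[0,0,0],[0,-0.01,0.48],1],[[0,0,0],[0,-0.01,0.48],0.2],[[0,0,0],[0,-0.01,0.48],0.2],[[0,0,0],[0,-0.01,0.48],0.2],[[0,0,0],[0,-0.01,0.48],0.2]]' --squeeze 30

```text
clock: 5.1
eef_pos: [503.7, 280.7, 86.1]
tcp_rot: [3.142, -0.005, 0.522]
contact_force: [-0.6, 0.0, 9.0]
opening: 0.618
grasp_force: 30.6
```

Emit:
step_arm --moves '[[[0,0,0],[0,0,0],0.2],[[0,0,0],[0,0,0],0.2],[[0,0,0],[0,0,0],0.2],[[0,0,0],[0,0,0],0.2]]'

```text
clock: 5.5
eef_pos: [503.7, 280.7, 86.1]
tcp_rot: [3.141, -0.004, 0.522]
contact_force: [-0.0, -0.2, 8.4]
opening: 0.62
grasp_force: 30.6
```

Emit:
step_arm --moves '[[[0,0,0],[0,0,-0.06],0.2],[[0,0,0],[-0.06,-0.04,-0.06],0.2],[[0,0,0],[-0.16,-0.11,-0.06],0.2],[[0,0,0],[-0.28,-0.2,-0.06],0.2],[[0,0,0],[-0.38,-0.27,-0.06],0.2],[[0,0,0],[-0.45,-0.32,-0.06],0.2],[[0,0,0],[-0.45,-0.32,-0.06],0.2],[[0,0,0],[-0.45,-0.32,-0.06],0.2]]'

```text
clock: 6.3
eef_pos: [392.4, 290.9, 95.8]
tcp_rot: [-3.142, -0.001, 0.523]
contact_force: [0.5, -0.1, -3.3]
opening: 0.618
grasp_force: 33.2
```

Emit:
step_arm --moves '[[[0,0,0],[0,0,0.03],0.2],[[0,0,0],[0,0,0.045],0.2],[[0,0,0],[0,0,0.055],0.2],[[0,0,0],[0,0,0.06],0.2],[[0,0,0],[0,0,0.06],0.2],[[0,0,0],[0,0,0.06],0.2]]'

```text
clock: 6.9
eef_pos: [393.9, 291.7, 85.8]
tcp_rot: [-3.141, -0.004, 0.521]
contact_force: [-8.2, -1.6, 34.4]
opening: 0.618
grasp_force: 36.5
```

Emit:
step_arm --moves '[[[0,0,0],[0,0,-0.01],0.2],[[0,0,0],[0,0,-0.01],0.2],[[0,0,0],[0,0,-0.01],0.7],[[0,0,0],[0,0,-0.01],1],[[0,0,0],[0,0,-0.01],1],[[0,0,0],[0,0,-0.01],1],[[0,0,0],[0,0,-0.01],1]]'

```text
clock: 7.6
eef_pos: [392.0, 290.3, 85.1]
tcp_rot: [3.142, 0.0, 0.522]
contact_force: [-0.1, -0.3, -0.8]
opening: 0.999
grasp_force: 0.0
```

Emit:
step_arm --moves '[[[0,0,0],[0,0,-0.2],1],[[0,0,0],[0,0,-0.4],1],[[0,0,0],[0,0,-0.6],1],[[0,0,0],[0,0,-0.6],1]]'

```text
clock: 8.0
eef_pos: [394.6, 292.3, 210.3]
tcp_rot: [-3.141, -0.009, 0.522]
contact_force: [-0.1, 0.5, -1.1]
opening: 0.996
grasp_force: 0.0
```

```bash
python3 - <<'E'
from h import *
T=imaging.grab_frame('top')[:,:,::-1]
S=imaging.grab_frame('scene')[:,:,::-1]
cv2.imwrite('pics/s3.png',cv2.resize(S[100:260,230:430],None,fx=3.5,fy=3.5,interpolation=cv2.INTER_CUBIC))
E
python3 go.py 593.3 260.6 200 25
```

```text
t 8.1 pos [392.4 290.7 205.9] rpy [-1.80e+02 -1.00e-01  2.99e+01] q [ 0.63  0.17  1.95 -0.    1.03  1.68] F [ 0.5 -0.2 -0.6] op 1.005
turn [-0.    -0.003  0.109] shift [0.796 0.631 0.031]
```

View pics/s3.png

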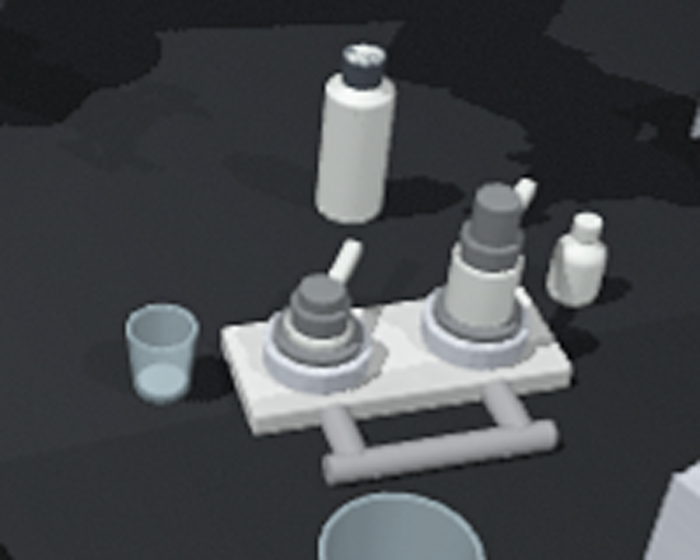

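The bottle stands upright at crop (355,140), clear of the sweep, and the vial at (578,262) is undisturbed. Next I'll go above the knob.

Emit:
step_arm --moves '[[[0,0,0.11],[0.8,0.63,0.03],1],[[0,0,0.11],[0.8,0.63,0.03],1],[[0,0,0.11],[0.8,0.63,0.03],1],[[0,0,0.11],[0.8,0.63,0.03],1],[[0,0,0.11],[0.8,0.63,0.03],1],[[0,0,0.11],[0.8,0.63,0.03],1]]'

```text
clock: 8.7
eef_pos: [593.4, 260.0, 196.5]
tcp_rot: [-3.141, 0.004, 0.434]
contact_force: [-0.8, 0.0, 0.1]
opening: 1.002
grasp_force: 0.0
```

```bash
python3 - <<'E'
from h import *
C=cal('wrist'); im=imaging.grab_frame('wrist')[:,:,::-1].copy()
g=cv2.cvtColor(im,cv2.COLOR_BGR2GRAY)
def circ(c,r,z,col):
    a=np.linspace(0,6.283,60); p=proj('wrist',np.c_[c[0]+r*np.cos(a),c[1]+r*np.sin(a),a*0+z],C); cv2.polylines(im,[(p*2).astype(np.int32)],True,col,1); return p.mean(0)
im=cv2.resize(im,None,fx=2,fy=2)
u=circ((593.3,260.6),16,145,(0,0,255)); print(u)
for e in (-5,5): 
    for ax in (0,1):
        c=[593.3,260.6]; c[ax]+=e; print(ax,e,proj('wrist',[[*c,145]],C)-proj('wrist',[[593.3,260.6,145]],C))
x,y=map(int,u*2); x0,y0=max(0,x-300),max(0,y-250); print('crop origin',x0,y0)
cv2.imwrite('pics/w3.png',im[y0:y0+500,x0:x0+600])
E
python3 go.py 593.3 260.6 118 25
```

```text
[278.78118052 229.35132487]
0 -5 [[-2.92621876  5.92755813]]
1 -5 [[6.34539437 2.76037876]]
0 5 [[ 2.96456691 -6.00574954]]
1 5 [[-6.38369508 -2.77768625]]
crop origin 257 208
t 8.75 pos [592.3 260.3 196.9] rpy [-180.     0.2   24.9] q [0.41 0.42 1.61 0.   1.11 1.55] F [ 0.4 -0.1  0.2] op 1.005
turn [-0.     0.005 -0.002] shift [0.007 0.001 0.395]
```

View pics/w3.png

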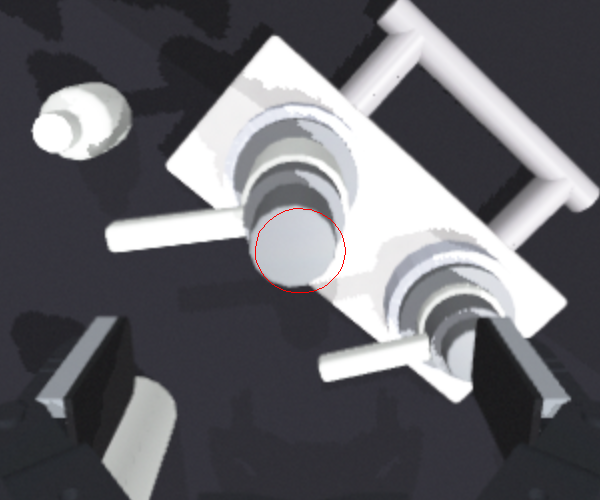

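The knob's top is centred at crop (294,247) against my prediction of (300,250). That puts it about 2 mm towards +y, which I'll correct on the way down to grip.

Emit:
step_arm --moves '[[[0,0,0],[0.01,-0.005,0.2],1],[[0,0,0],[0.01,-0.005,0.35],1],[[0,0,0],[0.01,-0.005,0.39],1],[[0,0,0],[0.01,-0.005,0.39],0.5],[[0,0,0],[0.01,-0.005,0.39],0.3],[[0,0,0],[0.01,-0.005,0.39],0],[[0,0,0],[0.01,-0.005,0.39],0],[[0,0,0],[0.01,-0.005,0.39],0]]' --squeeze 50

```text
clock: 9.55
eef_pos: [595.4, 262.9, 122.3]
tcp_rot: [3.142, -0.001, 0.435]
contact_force: [-1.1, -0.5, -0.7]
opening: 0.505
grasp_force: 0.0
```

Emit:
step_arm --moves '[[[0,0,0],[0,0,0],0],[[0,0,0],[0,0,0],0],[[0,0,0],[0,0,0],0],[[0,0,0],[0,0,0],0]]'

```text
clock: 9.95
eef_pos: [594.9, 262.7, 121.2]
tcp_rot: [-3.142, 0.0, 0.435]
contact_force: [0.1, 0.3, 0.2]
opening: 0.499
grasp_force: 0.0
```

```bash
python3 go.py 593.4 262 118 115
```

```text
t 9.95 pos [594.9 262.7 121.2] rpy [-180.     0.    24.9] q [0.41 0.51 1.66 0.   0.97 1.55] F [0.1 0.3 0.2] op 0.499
turn [-0.     0.    -2.001] shift [-0.008 -0.     0.016]
```

Emit:
step_arm --moves '[[[0,0,0],[-0.005,0,0.01],0],[[0,0,0],[-0.005,0,0.01],-0.4],[[0,0,0],[-0.005,0,0.01],-0.6],[[0,0,0],[-0.005,0,0.01],-0.6],[[0,0,0],[-0.005,0,0.01],-0.6],[[0,0,0],[-0.005,0,0.01],-0.6]]' --squeeze 50

```text
clock: 10.55
eef_pos: [593.9, 262.2, 119.1]
tcp_rot: [-3.142, 0.0, 0.435]
contact_force: [-0.4, 0.7, -1.7]
opening: 0.361
grasp_force: 49.5
```

```bash
python3 go.py 593.4 262 118 115; python3 -c "
from h import *; print(telemetry.sense()['wrist_torque'])"
```

```text
t 10.55 pos [593.9 262.2 119.1] rpy [-180.    0.   25.] q [0.41 0.51 1.67 0.   0.97 1.55] F [-0.4  0.7 -1.7] op 0.361
turn [-0.     0.    -2.001] shift [-0.003  0.     0.005]
[ 0.02175327  0.05758938 -0.01919708]
```

Grip is 50 N with almost no side load. Now I'll turn anticlockwise, which is negative about tool z.

Emit:
step_arm --moves '[[[0,0,-0.12],[0,0,0],-0.6],[[0,0,-0.25],[0,0,0],-0.6],[[0,0,-0.38],[0,0,0],-0.6],[[0,0,-0.52],[0,0,0],-0.6],[[0,0,-0.66],[0,0,0],-0.6],[[0,0,-0.8],[0,0,0],-0.6],[[0,0,-0.9],[0,0,0],-0.6],[[0,0,-0.9],[0,0,0],-0.6]]'

```text
clock: 11.35
eef_pos: [594.0, 262.0, 119.1]
tcp_rot: [-3.142, 0.0, 1.143]
contact_force: [0.3, 0.1, -1.8]
opening: 0.361
grasp_force: 49.5
```

```bash
python3 -c "
from h import *; s=telemetry.sense(); print(s['wrist_torque'],s['qpos'])
imaging.grab_frame('top')
print(imaging.mark_of('top','tall_filter_lever_tip'))
print(proj('top',[[593.4+80*np.cos(np.radians(122+40)),261+80*np.sin(np.radians(122+40)),104]]))"
```

```text
[-0.05471452  0.03834166  0.00565597] [ 4.13309407e-01  5.06756754e-01  1.66810418e+00 -3.26942827e-04
  9.67113169e-01  8.40828479e-01]
[{'xy': [212.0, 237.4], 'conf': 0.48}]
[[182.22501357 235.64243248]]
```

Emit:
step_arm --moves '[[[0,0,-0.12],[0,0,0],-0.6],[[0,0,-0.25],[0,0,0],-0.6],[[0,0,-0.38],[0,0,0],-0.6],[[0,0,-0.52],[0,0,0],-0.6],[[0,0,-0.65],[0,0,0],-0.6],[[0,0,-0.75],[0,0,0],-0.6],[[0,0,-0.75],[0,0,0],-0.6]]'

```text
clock: 12.15
eef_pos: [594.6, 262.3, 119.3]
tcp_rot: [3.14, 0.0, 1.731]
contact_force: [2.0, -0.3, -2.8]
opening: 0.362
grasp_force: 49.7
```

```bash
python3 -c "
from h import *; s=telemetry.sense(); print(s['wrist_torque'],s['qpos'][5],np.degrees(s['tcp_rot']))"
```

```text
[-1.84090345e-01 -5.79924195e-01 -1.43767051e-04] 0.2536490619744397 [1.79935725e+02 1.43891271e-03 9.91582857e+01]
```

Emit:
step_arm --moves '[[[0,0,-0.08],[0,0,0],-0.6],[[0,0,-0.16],[0,0,0],-0.6],[[0,0,-0.2],[0,0,0],-0.6],[[0,0,-0.2],[0,0,0],-0.6]]'

```text
clock: 12.55
eef_pos: [594.7, 262.4, 119.4]
tcp_rot: [3.14, 0.0, 1.886]
contact_force: [3.4, -0.7, -3.7]
opening: 0.357
grasp_force: 49.6
```

```bash
python3 -c "
from h import *; s=telemetry.sense(); print(s['wrist_torque'],s['qpos'][5],np.degrees(s['tcp_rot']))"
```

```text
[ 0.07848005 -0.8295007   0.04690095] 0.09876237699324598 [1.79914464e+02 2.58729109e-03 1.08034156e+02]
```

Emit:
step_arm --moves '[[[0,0,-0.08],[0,0,0],-0.6],[[0,0,-0.14],[0,0,0],-0.6],[[0,0,-0.14],[0,0,0],-0.6]]'

```text
clock: 12.85
eef_pos: [594.8, 262.5, 119.5]
tcp_rot: [3.14, 0.0, 1.996]
contact_force: [3.0, 0.4, -3.3]
opening: 0.357
grasp_force: 49.6
```

```bash
python3 -c "
from h import *; s=telemetry.sense(); print(s['wrist_torque'],s['qpos'][5],np.degrees(s['tcp_rot']),s['contact_force'])
S=imaging.grab_frame('scene')[:,:,::-1]
cv2.imwrite('pics/s4.png',cv2.resize(S[100:260,230:430],None,fx=3.5,fy=3.5,interpolation=cv2.INTER_CUBIC))"
```

```text
[ 0.19315914 -1.00832147  0.05766358] -0.011727320631216552 [1.79902563e+02 3.79034389e-03 1.14359709e+02] [ 3.03473654  0.40753942 -3.29849601]
```

View pics/s4.png

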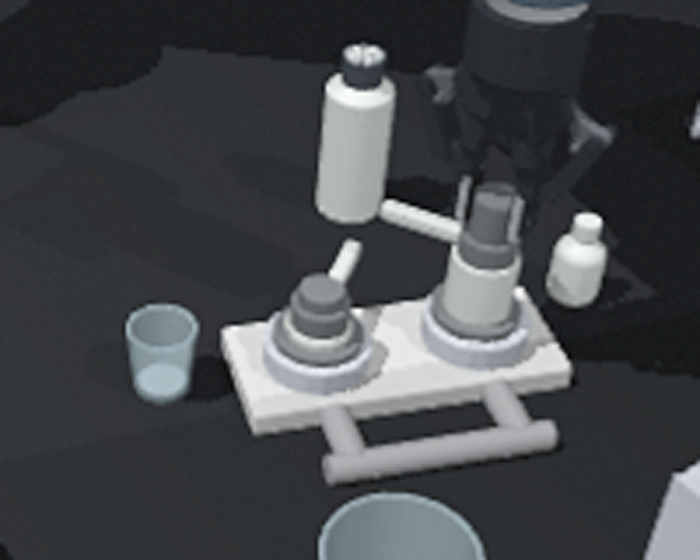

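The lever has swung with the grip. Its tip is now at crop (384,210), and the bottle and short filter are untouched. I'll compute its actual angle.

```bash
python3 -c "
from h import *
p=at_z('scene',(230+386/3.5,100+209/3.5),104); print(p, np.degrees(np.arctan2(p[1]-261.5,p[0]-593.5)))"
```

```text
[529.15391583 224.59146979 104.        ] -150.16167470684132
```

Emit:
step_arm --moves '[[[0,0,-0.08],[0,0,0],-0.6],[[0,0,-0.15],[0,0,0],-0.6],[[0,0,-0.15],[0,0,0],-0.6]]'

```text
clock: 13.2
eef_pos: [594.8, 262.7, 119.6]
tcp_rot: [3.14, 0.0, 2.114]
contact_force: [5.1, 1.9, -3.5]
opening: 0.36
grasp_force: 49.7
```

```bash
python3 -c "
from h import *; s=telemetry.sense(); print(s['wrist_torque'],s['qpos'][5],np.degrees(s['tcp_rot']),s['contact_force'])"
```

```text
[ 0.4490788  -1.25186342 -0.00913713] -0.12996351006941811 [1.79889906e+02 3.41932359e-03 1.21129524e+02] [ 5.11175295  1.85727962 -3.51235305]
```

Emit:
step_arm --moves '[[[0,0,-0.06],[0,0,0],-0.6],[[0,0,-0.12],[0,0,0],-0.6],[[0,0,-0.12],[0,0,0],-0.6]]'

```text
clock: 13.5
eef_pos: [594.9, 262.6, 119.6]
tcp_rot: [3.14, 0.0, 2.207]
contact_force: [5.3, 1.6, -3.1]
opening: 0.358
grasp_force: 49.7
```

```bash
python3 -c "
from h import *; s=telemetry.sense(); print(s['wrist_torque'],s['qpos'][5],np.degrees(s['tcp_rot']),s['contact_force'])
S=imaging.grab_frame('scene')[:,:,::-1]
cv2.imwrite('pics/s5.png',cv2.resize(S[100:260,230:430],None,fx=3.5,fy=3.5,interpolation=cv2.INTER_CUBIC))"
```

```text
[ 0.24667373 -1.30763077 -0.74216133] -0.22278810351895179 [1.79890547e+02 7.84707168e-03 1.26433127e+02] [ 5.33153201  1.63442179 -3.08877721]
```

View pics/s5.png

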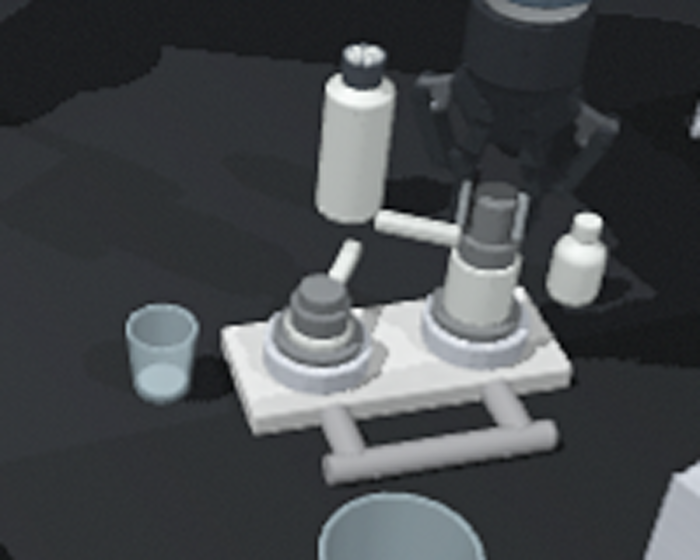

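The stop is reached: the z torque jumped to −0.74 Nm, and the lever tip is at crop (378,220). I'll ease back about 3° and lift.

Emit:
step_arm --moves '[[[0,0,0.07],[0,0,0],-0.6],[[0,0,0.07],[0,0,0],-0.6],[[0,0,0.07],[0,0,-0.03],-0.6],[[0,0,0.07],[0,0,-0.08],-0.6],[[0,0,0.07],[0,0,-0.15],-0.6],[[0,0,0.07],[0,0,-0.25],-0.6],[[0,0,0.07],[0,0,-0.35],-0.6],[[0,0,0.07],[0,0,-0.45],-0.6]]'

```text
clock: 14.35
eef_pos: [592.4, 261.8, 209.7]
tcp_rot: [-3.138, -0.001, 2.155]
contact_force: [0.2, -0.0, -2.7]
opening: 0.356
grasp_force: 50.8
```

```bash
python3 go.py 498.5 -289.3 235 80;python3 -c "
from h import *; s=telemetry.sense(); print(s['wrist_torque'])"
```

```text
t 14.35 pos [592.4 261.8 209.7] rpy [-1.798e+02 -1.000e-01  1.235e+02] q [ 0.41  0.41  1.6   0.    1.14 -0.17] F [ 0.2 -0.  -2.7] op 0.356
turn [-0.005  0.001  0.966] shift [-2.039 -1.912 -0.122]
[ 0.03900442 -0.03476757 -0.00382503]
```

Emit:
step_arm --moves '[[[0,0,0],[-0.1,-0.09,-0.1],-0.6],[[0,0,0],[-0.25,-0.23,-0.12],-0.6],[[0,0,0],[-0.4,-0.37,-0.12],-0.6],[[0,0,0],[-0.55,-0.51,-0.12],-0.6],[[0,0,0],[-0.7,-0.66,-0.12],-0.6],[[0,0,0],[-0.85,-0.8,-0.12],-0.6],[[0,0,0],[-1,-0.94,-0.12],-0.6]]'

```text
clock: 15.05
eef_pos: [545.6, -9.6, 233.2]
tcp_rot: [-3.139, -0.002, 2.155]
contact_force: [0.6, 0.2, -3.5]
opening: 0.356
grasp_force: 50.9
```

Emit:
step_arm --moves '[[[0,0,0],[-0.15,-0.14,0],-0.6],[[0,0,0],[-0.3,-0.28,0],-0.6],[[0,0,0],[-0.45,-0.42,0],-0.6],[[0,0,0],[-0.6,-0.56,0],-0.6],[[0,0,0],[-0.75,-0.7,0],-0.6],[[0,0,0],[-0.88,-0.82,0],-0.6],[[0,0,0],[-0.96,-0.89,0],-0.6],[[0,0,0],[-0.96,-0.89,0],-0.6]]'

```text
clock: 15.85
eef_pos: [503.5, -268.5, 233.1]
tcp_rot: [-3.14, -0.002, 2.152]
contact_force: [0.3, 0.8, -3.6]
opening: 0.358
grasp_force: 51.0
```

```bash
python3 go.py 498.5 -289.3 130 123.5;python3 - <<'E'
from h import *
from scipy.spatial.transform import Rotation as Ro
s=telemetry.sense(); print(s['wrist_torque'])
C=cal('scene'); S=imaging.grab_frame('scene')[:,:,::-1].copy()
S=cv2.resize(S,None,fx=3,fy=3,interpolation=cv2.INTER_CUBIC)
def circ(c,r,z,col):
    a=np.linspace(0,6.283,60); p=proj('scene',np.c_[c[0]+r*np.cos(a),c[1]+r*np.sin(a),a*0+z],C); cv2.polylines(S,[(p*3+1).astype(np.int32)],True,col,1); return p.mean(0)
p=s['eef_pos']
h=p[2]-119.5+20   # base height
circ((498.5,-289.3),22,8,(0,0,255))
circ(p,32.5,h+27,(0,255,0)); circ(p,20,h,(0,255,0)); circ(p,24,h+75,(255,0,0))
q=np.array([(x,y) for x,y in [(87.5,87.5),(87.5,-87.5),(-87.5,-87.5),(-87.5,87.5)]]); t=np.radians(7.8)
q=q@np.array([[np.cos(t),np.sin(t)],[-np.sin(t),np.cos(t)]])+[534.3,-241.3]
cv2.polylines(S,[(proj('scene',np.c_[q,q[:,0]*0+55],C)*3+1).astype(np.int32)],True,(0,255,255),1)
cv2.imwrite('pics/s6.png',S[360:950,180:800])
E
```

```text
t 15.85 pos [ 503.5 -268.5  233.1] rpy [-1.799e+02 -1.000e-01  1.233e+02] q [-0.49  0.27  1.75 -0.    1.13 -1.07] F [ 0.3  0.8 -3.6] op 0.358
turn [-0.002 -0.002 -0.004] shift [-0.074 -0.077  0.515]
[ 0.04845723 -0.05457783 -0.00430599]
```

View pics/s6.png

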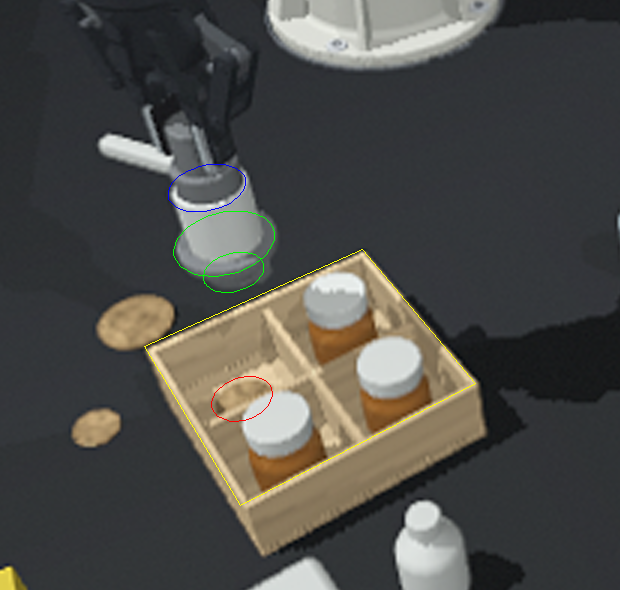

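The crate outline at yellow fits, and the pad overlay sits in the free cell at crop (242,398). The filter hangs upright at (222,225). I've now viewed 11 pictures, one over the limit, so I'll work from numbers only from here. Next I'll centre over the cell and lower.

Emit:
step_arm --moves '[[[0,0,0],[-0.074,-0.077,0],-0.6],[[0,0,0],[-0.074,-0.077,0],-0.6],[[0,0,0],[-0.074,-0.077,0.1],-0.6],[[0,0,0],[-0.074,-0.077,0.2],-0.6],[[0,0,0],[-0.074,-0.077,0.25],-0.6],[[0,0,0],[-0.074,-0.077,0.25],-0.6],[[0,0,0],[-0.074,-0.077,0.25],-0.6]]'

```text
clock: 16.6
eef_pos: [500.8, -286.9, 183.7]
tcp_rot: [3.142, -0.0, 2.156]
contact_force: [0.3, 0.5, -2.9]
opening: 0.359
grasp_force: 50.9
```

```bash
python3 go.py 498.3 -289.3 111 123.5
```

```text
t 16.6 pos [ 500.8 -286.9  183.7] rpy [180.   -0.  123.5] q [-0.52  0.33  1.78  0.    1.03 -1.11] F [ 0.3  0.5 -2.9] op 0.359
turn [ 0.    -0.     0.001] shift [-0.003 -0.017  0.364]
```

Emit:
step_arm --moves '[[[0,0,0],[-0.003,-0.015,0],-0.6],[[0,0,0],[-0.003,-0.015,0.08],-0.6],[[0,0,0],[-0.003,-0.015,0.16],-0.6],[[0,0,0],[-0.003,-0.015,0.24],-0.6],[[0,0,0],[-0.003,-0.015,0.3],-0.6],[[0,0,0],[-0.003,-0.015,0.34],-0.6],[[0,0,0],[-0.003,-0.015,0.36],-0.6],[[0,0,0],[-0.003,-0.015,0.36],-0.6]]'

```text
clock: 17.4
eef_pos: [498.3, -289.6, 111.2]
tcp_rot: [-3.141, -0.0, 2.155]
contact_force: [0.8, 0.2, -4.4]
opening: 0.357
grasp_force: 51.1
```

```bash
python3 go.py 498.3 -289.3 107 123.5
```

```text
t 17.4 pos [ 498.3 -289.6  111.2] rpy [-180.    -0.   123.5] q [-0.53  0.42  1.84 -0.    0.88 -1.11] F [ 0.8  0.2 -4.4] op 0.357
turn [-0. -0. -0.] shift [0.002 0.001 0.021]
```

No contact yet. I'll lower the last few millimetres slowly.

Emit:
step_arm --moves '[[[0,0,0],[0,0,0.005],-0.6],[[0,0,0],[0,0,0.01],-0.6],[[0,0,0],[0,0,0.014],-0.6],[[0,0,0],[0,0,0.018],-0.6],[[0,0,0],[0,0,0.018],-0.6]]'

```text
clock: 17.9
eef_pos: [498.3, -289.6, 107.7]
tcp_rot: [-3.142, -0.0, 2.156]
contact_force: [-0.2, 0.0, -3.4]
opening: 0.356
grasp_force: 51.1
```

Emit:
step_arm --moves '[[[0,0,0],[0,0,0.004],-0.6],[[0,0,0],[0,0,0.008],-0.6],[[0,0,0],[0,0,0.008],-0.6]]'

```text
clock: 18.2
eef_pos: [498.7, -290.0, 107.0]
tcp_rot: [3.141, 0.001, 2.156]
contact_force: [-2.3, 0.4, 6.4]
opening: 0.355
grasp_force: 52.1
```

Touchdown: the force changed sign at z = 107 mm, as predicted. Release and retreat upward.

Emit:
step_arm --moves '[[[0,0,0],[0,0,-0.002],-0.2],[[0,0,0],[0,0,-0.002],0],[[0,0,0],[0,0,-0.002],0.3],[[0,0,0],[0,0,-0.002],0.5],[[0,0,0],[0,0,-0.002],0.5],[[0,0,0],[0,0,-0.002],0.5]]'

```text
clock: 18.8
eef_pos: [498.3, -289.6, 106.4]
tcp_rot: [-3.142, -0.0, 2.155]
contact_force: [-0.2, 0.2, -0.1]
opening: 0.746
grasp_force: 0.0
```

Emit:
step_arm --moves '[[[0,0,0],[0,0,-0.1],0.5],[[0,0,0],[0,0,-0.3],0.5],[[0,0,0],[0,0,-0.5],0.5],[[0,0,0],[0,0,-0.7],0.5],[[0,0,0],[0,0,-0.7],0.5],[[0,0,0],[0,0,-0.7],0.5]]'

```text
clock: 19.4
eef_pos: [498.7, -289.8, 247.4]
tcp_rot: [3.141, 0.002, 2.156]
contact_force: [-0.3, 0.7, -0.3]
opening: 0.751
grasp_force: 0.0
```

```bash
python3 - <<'E'
from h import *
s=telemetry.sense(); print(s['eef_pos'],s['contact_force'])
for n in ['scene','top','wrist']:
    imaging.grab_frame(n)
    for k,P in [('tall_filter',(498.5,-289.5,8)),('bottle',(393,291,0)),('short_filter_lever_tip',(511.2,208.4,65))]:
        print(n,k,proj(n,[P]).round(1).tolist(),[(np.round(x['xy'],1).tolist(),round(x['conf'],2)) for x in imaging.mark_of(n,k)[:3]])
K=cal('wrist'); im=imaging.grab_frame('wrist'); g=cv2.cvtColor(im,cv2.COLOR_RGB2GRAY)
u=proj('wrist',[[498.5,-289.5,133]],K)[0]; e=proj('wrist',[[514.5,-289.5,133]],K)[0]; rr=np.hypot(*(u-e)); print('knob pred',u,rr)
c=cv2.HoughCircles(cv2.medianBlur(g,5),cv2.HOUGH_GRADIENT,1,10,param1=80,param2=12,minRadius=int(rr*.85),maxRadius=int(rr*1.15))
if c is not None: print(sorted(c[0].round(1).tolist(),key=lambda q:np.hypot(q[0]-u[0],q[1]-u[1]))[:3])
E
```

```text
[ 498.74831437 -289.82637858  247.40486608] [-0.31682079  0.71012161 -0.34962764]
scene tall_filter [[140.3, 252.5]] [([141.3, 253.0], 0.62)]
scene bottle [[328.4, 157.5]] [([342.8, 204.4], 0.69), ([330.2, 159.8], 0.68)]
scene short_filter_lever_tip [[329.5, 170.1]] [([329.5, 167.5], 0.86), ([157.7, 278.9], 0.24)]
top tall_filter [[385.6, 251.2]] [([384.2, 248.6], 0.83)]
top bottle [[185.6, 282.6]] [([182.3, 279.8], 0.96)]
top short_filter_lever_tip [[212.5, 240.4]] [([212.7, 237.8], 0.83)]
wrist tall_filter [[281.0, 182.8]] [([276.8, 179.1], 0.66)]
wrist bottle [[508.1, -334.0]] []
wrist short_filter_lever_tip [[602.6, -252.7]] [([202.6, 201.6], 0.35)]
knob pred [281.36385737 208.49012871] 17.04106974284166
[[278.5, 206.5, 17.100000381469727], [277.5, 196.5, 14.899999618530273], [279.5, 184.5, 18.299999237060547]]
```

All the checks agree: the filter is on the pad and upright, the bottle is where I left it, and the short lever hasn't moved. Handing in.

```bash
python3 -c "
from rig import r; print(r.sign_off())"
```

```text
the job is handed in; nothing more can be done
None
```

I handed the job in at about 20 s with the tall filter upright on the cork pad, the bottle standing aside and the short filter still locked; the judge returned no verdict, and I viewed 11 pictures, one over the limit of 10.

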